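# Take the static off a specimen ball in its carrier

## Task

Make the specimen ball safe in its carrier by laying the long keeper bar across the two saddle posts, over the ball, without dropping it, and let go of it. Then pick the carrier up by its grip and carry it level, ball and bar aboard, to the ioniser, and finish still holding it there, level and still in the middle of the air stream: the ball about 100 mm in front of the grille and at the height of its centre, nothing but the gripper carrying it. Do not knock the carrier against the ioniser and leave everything else on the bench where it is.

Things in the scene. Friction and masses are not known exactly. Their poses are not given: they have to be found in the camera images.
- carrier: Loose specimen carrier, 0.2 kg: grey plate 80 x 96 x 7 mm (x, y, z) with a round pocket in its middle (24 mm across, 4 mm deep) holding the ball; two grey posts (34 mm in x, 8 in y) at y = +40 and -40 mm with open saddles on top, 44 mm high; on the -x side an upright aluminium grip. Origin: underside, below the pocket's centre; z up. Centre of mass near x = -40 mm.
- carrier_grip (a point): Middle of the carrier's upright grip, 80 mm from the pocket's centre towards -x, 24 mm above the underside; carrier's axes. The grip is a flat block from x = -112 to -50 mm of the carrier, 14 mm thick in y, reaching from the bench to 16 mm above this point. Pinch across y, fingers pointing down.
- carrier_seat (a point): Midway between the two saddles at the height of their floors (33.5 mm above the carrier's underside); carrier's axes. Each saddle is 12 mm wide in x at its floor, flaring to about 20 mm at the top, 10 mm higher. The bar's origin belongs here, the bar lying along y.
- carrier_pocket (a point): Point of the carrier where the ball's centre is when it lies in the middle of its pocket, 17 mm above the carrier's underside; same axes. The ball can shift about 2 mm sideways.
- ball: White polymer ball, 28 mm in diameter, 12 g, loose in the carrier's pocket. Under the bar it has 2.5 mm of headroom.
- ball_center (a point): Centre of the ball.
- keeper: The long keeper bar: aluminium bar 104 mm long (y) x 10 mm wide (x) x 8 mm high, lying flat on the bench, about 47 g, with an upright thumb grip on its middle: 12 mm thick (x), 30 mm long (y), from z = 8 to 32 mm. Origin: centre of its underside; z up. Either way round is the same.
- keeper_grip (a point): Middle of the long bar's thumb grip, 20 mm above the bar's underside, on its centre; same axes. Pinch across x.
- short_keeper: A bystander: the same kind of bar for a smaller carrier, only 60 mm long (y), too short to span the posts. Lies flat on the bench. Which of the two places each bar lies in varies.
- ioniser: Bench ionising blower, fixed to the bench: white fan head 75 x 160 x 172 mm in a dark U-bracket on a foot 110 x 172 mm, 216 mm tall in all. Round grille on its front, which faces its own -x direction. Origin: underside centre; z up.
- outlet (a point): Centre of the ioniser's grille, 130 mm above the bench; same axes as the ioniser: the air blows out horizontally along this point's -x direction, so the ball belongs at x = -100 mm, y = 0, z = 0 in these axes.
- flask: Bystander: clear flat culture flask lying down, 85 x 110 x 34 mm, green cap towards y. Origin underside centre.
- petri: Bystander: Petri dish, 94 mm across, 15 mm high.
- objective: Bystander: microscope objective standing on its thread, 34 mm across, 52 mm high.
- bottle: Bystander: white bottle, 64 mm across, 150 mm high.
- tube_rack: Bystander: white tube rack, fixed, 70 x 166 mm, 58 mm high with its tubes.
- marker: Bystander: marker pen lying on the bench along its x, 137 mm long, 12 mm thick.

How it is judged:
By the outcome, as a careful person would: the job done as asked, in the order asked, and still so for the second after the job is handed in, while the arm keeps its last pose, push and grip.
It also fails if it takes over 64 s, if anything falls off the work surface, if the arm or the gripper's body presses on something with over 40 N, if the wrist force passes 120 N, or if a joint passes its speed limit or range.

## Robot

A 6-joint arm with a two-finger parallel gripper is mounted at the origin on the work surface. World frame = base frame: x ahead of the robot, y to its left, z up, the work surface at z = 0. Lengths are in m, angles in rad, forces in N, time in s.
With the tool pointing down it reaches from about 0.35 to 0.975 m from the base axis. Payload 4.9 kg.
Tool frame: the origin (TCP) lies midway between the tips of the shut fingers; the grasp point (between the pads) lies behind it (manip.tcp_to_grasp is the z of the grasp point in the tool frame, in m); z points along the fingers, y is the direction in which the jaws open and shut (so a half turn about z gives the same grasp; the last joint's range is limited). The gripper opens to 85 mm and grips with 20 to 120 N. Pads are 22 mm wide; open, the fingers measure 114 mm over their backs; the gripper's body (76 mm by 85 mm) begins 54 mm behind the grasp point. The pads swing forward as they close: fully open they stand 13 mm farther back than shut.
Start: joints at [0.996, 0.053, 1.613, -0, 1.476, -0.119], TCP at [0.275, 0.561, 0.231] pointing down, gripper open.
Joint ranges: [-3.01, 3.01], [-1.01, 2.22], [0.06, 2.58], [-1.02, 4.17], [0.09, 2.62], [-3.14, 3.14]. Speed limits (rad/s): [2.57, 2.57, 3.14, 3.14, 3.14, 3.14].

## Interface

Orientations are given as a unit quaternion [w, x, y, z].
In Python, from plant import status, vision, order, regions_of, manip gives the robot as it stands. The module is installed in compiled form; this text tells all that it offers.
- The arm moves only by the shell command python3 -m crank 'ROWS'. ROWS is JSON, one flat list of numbers, 5 for each row, row after row: the shift along the tool's x, y, z in mm, then the turn about the tool's z in degrees, then the opening in per cent of the stroke, from 0 (shut) to 100 (fully open). In form: [tx, ty, tz, yaw, fingers, tx, ty, tz, yaw, fingers, ...]. A call has exactly 10 rows; each row is the pose to reach, as a shift and turn from the pose commanded when the call began, along the tool's axes at that moment; what a row does not reach only later rows make up. A row lasts 1/10 s, in which the tool goes at most 50 mm and 8.59 degrees, less where a joint would pass 70% of its speed; a pose out of reach is approached as far as the arm can. A call with a gripper value outside its range is refused whole. The fingers move at their own pace and stop on an object; the grip force is fixed at half the most. Time passes only in rows, so rows that repeat a pose let the fingers close, or fill a call up. It gives the time, the measured TCP pose, the force and the opening at its end, in the units of the state.
- status.state(): the state, without advancing time (a new reading comes with each control period).
- vision.grab_frame(name): name is "scene" or "top" or "wrist"; returns (picture, depth): 400x640x3 uint8, red, green, blue; 400x640 float32, m along the optical axis (not along the pixel's ray), 0 where there is no reading.
- vision.get_calibration(name): a dict with "camera_matrix" (3x3 intrinsics, pixels), "R" (3x3) and "t" (3): a world point X has camera coordinates R X + t. Camera axes: x right, y down, z forward; pixel columns grow to the right and rows downward; lengths in m; the calibration is good to about 2 mm. A picture is of the moment at which its call begins: read the wrist's pose just before it. get_calibration takes no time and is no camera call; for the wrist camera it gives the pose at the moment of the call.
- order.job_done(): hands the job in, once; it reports no verdict.
Trained networks look in the newest picture that a camera, given by its name, has taken for a name from the list of things; names that differ only in an ending like _2 or _b are one class to them, and where a whole thing is asked for, a point or a joint stands for the part that bears it (a point fixed in the world has none). Each returns a list of dicts, best first, with "confidence" (0 to 1); they miss things now and then, are a little off and sometimes report something else, mostly with a low value. They report only what shows in the picture. A call takes as long as a camera call.
- regions_of(camera, name): "region" (400x640 bool, what is visible of it) and "extent" ([centre column, centre row, width, height] in pixels, round what is visible of it).
The state is a dict: "time": time; "joint_pos": joint angles; "joint_vel": joint speeds; "joint_efforts": joint torques, N m; "tool_pos": TCP position; "tool_rot": TCP orientation; "contact_force": force on the tool from outside, world axes, zero at the start; "ft_torque": the same for the moment, N m; "gripper_width": opening from 0.0 (shut) to 1.0 (fully open).
Only numpy, scipy, OpenCV 4.12 (cv2) and the standard library are available. Lean on these libraries where they do the work, as an engineer would, in place of code of your own. Each camera call takes 0.05 s, during which the arm holds its last target. There are 200 camera calls.

## Working session

There is one attempt and no reset: what is moved stays moved. The work goes in short steps, Python scripts to look and compute and a shell command to move; the robot and the scene stay as the last step left them, time stands still between calls to the robot, and variables do not carry over. Pictures are saved under pics/ and viewed, on a budget of 10 in all, crops included, one or two more only if the job needs it, and the job is handed in when it is done.

```bash
mkdir -p pics; cat > h.py <<'E'
import numpy as np, cv2
from plant import status, vision, order, regions_of, manip
def grab(n):
    c=vision.get_calibration(n); p,d=vision.grab_frame(n)
    return p,d,{k:np.array(v) for k,v in c.items()}
def cloud(d,c,m=None):
    v,u=np.nonzero((d>0) if m is None else (m&(d>0)))
    z=d[v,u]; K=c["camera_matrix"]
    P=np.c_[(u-K[0,2])/K[0,0]*z,(v-K[1,2])/K[1,1]*z,z]
    return (P-c["t"])@c["R"], u, v
def save(p,name): cv2.imwrite("pics/"+name,cv2.cvtColor(p,cv2.COLOR_RGB2BGR))
E
python3 - <<'E'
from h import *
print(manip.tcp_to_grasp, status.state())
ims=[]
for n in("top","scene"):
    p,d,c=grab(n); save(p,n+"1.png")
    print(n,c["camera_matrix"].tolist(),c["R"].round(3).tolist(),c["t"].round(3).tolist())
    for k in "carrier keeper short_keeper ball ioniser flask petri objective bottle tube_rack marker".split():
        for r in regions_of(n,k)[:2]:
            P,_,_=cloud(d,c,r["region"])
            if len(P): print(k,round(r["confidence"],2),np.round(r["extent"]).tolist(),np.median(P,0).round(3),P.min(0).round(3),P.max(0).round(3))
E
```

```text
-0.0187 {'time': 0.0, 'joint_pos': array([ 9.96006598e-01,  5.33818623e-02,  1.61424770e+00,  1.22465871e-05,
        1.47598597e+00, -1.19026151e-01]), 'joint_vel': array([ 0.00098709,  0.00047573,  0.00109041, -0.0003705 , -0.00044682,
       -0.00073534]), 'joint_efforts': array([-1.57192455e-03, -3.93668139e+01, -3.70175278e+01, -7.51061089e-05,
        6.63031722e-03,  1.38969924e-05]), 'tool_pos': array([0.27477579, 0.56069142, 0.23007516]), 'tool_rot': array([-3.49613152e-04,  2.25915038e-01,  9.74146484e-01, -9.49114580e-04]), 'contact_force': array([-0.9075716 , -0.48260665,  0.1751636 ]), 'ft_torque': array([-0.03362805,  0.0250931 , -0.01160256]), 'gripper_width': 1.000382707624642}
top [[365.09287205262206, 0.0, 320.78888564870994], [0.0, 365.09287205262206, 199.02595843645125], [0.0, 0.0, 1.0]] [[0.02, -1.0, -0.019], [-0.992, -0.018, -0.124], [0.124, 0.021, -0.992]] [0.031, 0.583, 1.071]
carrier 0.84 [371.0, 231.0, 32.0, 50.0] [ 0.514 -0.107  0.006] [ 0.41  -0.154 -0.005] [ 0.565 -0.061  0.046]
keeper 0.67 [274.0, 150.0, 22.0, 32.0] [0.714 0.177 0.1  ] [ 0.694  0.153 -0.
[... 2476 characters left out ...]
 24.0, 24.0] [0.389 0.29  0.016] [0.336 0.243 0.002] [0.431 0.335 0.022]
petri 0.4 [289.0, 202.0, 44.0, 41.0] [ 0.528 -0.103  0.01 ] [ 0.416 -0.18  -0.001] [ 0.571 -0.058  0.047]
objective 0.59 [333.0, 255.0, 15.0, 18.0] [0.655 0.111 0.038] [ 0.596  0.069 -0.001] [0.74  0.177 0.139]
bottle 0.62 [341.0, 275.0, 29.0, 60.0] [0.748 0.196 0.086] [ 0.569  0.11  -0.001] [0.763 0.219 0.155]
bottle 0.54 [386.0, 301.0, 32.0, 46.0] [0.687 0.284 0.01 ] [ 0.636  0.224 -0.003] [0.73  0.346 0.017]
tube_rack 0.87 [193.0, 217.0, 60.0, 48.0] [ 0.736 -0.288  0.041] [ 0.638 -0.413 -0.003] [ 0.766 -0.213  0.063]
marker 0.77 [386.0, 302.0, 33.0, 44.0] [0.696 0.299 0.01 ] [ 0.647  0.228 -0.003] [0.73  0.346 0.017]
```

View pics/top1.png

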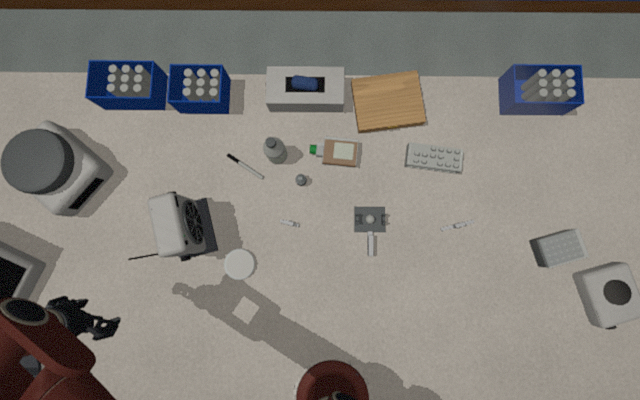

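The top view shows the carrier at (370,222) with its grip pointing down to (371,245). The long bar is on the right at (458,226) and the short bar is at (291,223). The ioniser is at (183,225), with its grille facing right (world −y). Next I fit the poses.

```bash
cat >> h.py <<'E'
from scipy.spatial.transform import Rotation as Ro
def rows(target,yaw,use_grasp=True):
    """target of grasp point (world), yaw = world angle of tool y axis (mod 180), tool down -> shift in tool mm, turn deg"""
    s=status.state(); q=s["tool_rot"]; R=Ro.from_quat(np.r_[q[1:],q[0]]).as_matrix()
    t=np.array(target,float); 
    if use_grasp: t=t+[0,0,manip.tcp_to_grasp]
    cur=np.degrees(np.arctan2(R[1,1],R[0,1])); dy=-((yaw-cur+90)%180-90)
    print("rows",(R.T@(t-s["tool_pos"])*1e3).round(1),"turn",round(dy,1),"cur",round(cur,1),s["tool_pos"].round(4),"tilt",R[:,2].round(4),"w",round(s["gripper_width"],3),"F",s["contact_force"].round(1),"t",round(s["time"],2),"q6",s["joint_pos"].round(2))
def rect(P):
    c,wh,a=cv2.minAreaRect(P[:,:2].astype(np.float32)*1000); return np.round(c,1),np.round(wh,1),round(a,1)
E
python3 - <<'E'
from h import *
C=[]
for n in("top","scene"):
    p,d,c=grab(n); P,u,v=cloud(d,c); C.append(P)
    for nm,lo,hi in(("keeper",(.47,-.45,.006),(.56,-.3,.05)),("carrier low",(.44,-.2,.004),(.6,-.02,.012)),("grip",(.38,-.15,.03),(.47,-.05,.05)),("posts",(.47,-.2,.036),(.6,-.02,.05)),("ion head",(.3,.3,.12),(.7,.7,.25)),("ion top",(.3,.3,.18),(.7,.7,.25)),("foot",(.3,.3,.005),(.7,.7,.03))):
        m=np.all((P>lo)&(P<hi),1)
        if m.sum()>4: print(n,nm,m.sum(),rect(P[m]),P[m].mean(0).round(4))
    if n=="top":
        N=cv2.medianBlur(d,3)
        m=(u>186)&(u<204)&(v>200)&(v<248)&(P[:,2]>.05)&(P[:,2]<.19)
        Q=P[m]
        for _ in range(6):
            A=np.c_[Q[:,0],np.ones(len(Q))]; s=np.linalg.lstsq(A,Q[:,1],rcond=None)[0]
            r=Q[:,1]-A@s; k=abs(r-np.median(r))<max(.004,1.5*r.std()); Q=Q[k]
        print("front y=%.4f x + %.4f"%tuple(s),len(Q),r.std(),Q.min(0),Q.max(0))
rows((.515,-.375,.25),0)
E
```

```text
top keeper 95 (array([ 511.8, -375. ]), array([ 12.7, 102.4]), 16.7) [ 0.5111 -0.3723  0.019 ]
top carrier low 517 (array([ 515.2, -104.2]), array([148.6, 149.8]), 2.8) [ 0.5243 -0.1068  0.0063]
top grip 95 (array([ 440.9, -107.1]), array([53.5, 12.2]), 0.1) [ 0.441  -0.1071  0.0381]
top posts 39 (array([ 504.7, -108.2]), array([68.6, 87. ]), 0.9) [ 0.5116 -0.1104  0.0409]
top ion head 2699 (array([416.9, 464.6]), array([147.9, 316. ]), 66.1) [0.4855 0.4188 0.1961]
top ion top 2074 (array([416.6, 465. ]), array([147.4, 315.1]), 66.1) [0.487  0.4259 0.2096]
top foot 742 (array([492.8, 482.9]), array([379.5, 400.5]), 5.3) [0.454  0.3736 0.0093]
front y=0.2837 x + 0.2483 518 0.0010036479171298554 [0.43970504 0.37390814 0.06972625] [0.5587448  0.40885967 0.18818662]
scene keeper 149 (array([ 505.4, -362.1]), array([125.6,  69.8]), 81.2) [ 0.5155 -0.3724  0.0169]
scene carrier low 535 (array([ 519.3, -111. ]), array([178.9, 158.6]), 89.1) [ 0.5306 -0.1073  0.0075]
scene grip 74 (array([ 443.5, -107.8]), array([19.3, 52.3]), 88.4) [ 0.4438 -0.1055  0.0391]
scene posts 64 (array([ 506.9, -106.7]), array([72.1, 90. ]), 0.1) [ 0.516  -0.1028  0.0404]
scene ion head 2940 (array([418.8, 468.9]), array([149.8, 324.3]), 66.2) [0.5284 0.4396 0.19  ]
scene ion top 1954 (array([418.1, 469.8]), array([146.5, 323.3]), 65.8) [0.5132 0.4377 0.2099]
scene foot 1468 (array([501.5, 498.9]), array([394.6, 400.6]), 0.4) [0.4971 0.4338 0.0102]
rows [-627.5 -735.     0. ] turn 63.9 cur 63.9 [0.2751 0.5612 0.2313] tilt [-0. -0. -1.] w 0.999 F [1.  0.1 1.1] t 1.3 q6 [ 1.    0.05  1.61  0.    1.48 -0.12]
```

```bash
python3 -m crank '[0,0,-50,0,100, 0,0,-80,0,100, -40,-47,-80,8,100, -80,-94,-80,16,100, -120,-141,-80,24,100, -160,-188,-80,32,100, -200,-235,-80,40,100, -230,-270,-80,47,100, -260,-305,-80,47,100, -290,-340,-80,47,100]'; python3 -c "
from h import *
rows((.512,-.373,.2),16.7)"
```

```text
time: 2.3
tool_pos: [0.3741, 0.1718, 0.3116]
tool_rot: [0.0, 0.595, 0.803, 0.0]
contact_force: [0.7, -0.6, 0.1]
gripper_width: 0.997
rows [-561.4  -26.8  130.4] turn 0.2 cur 16.9 [0.3741 0.1718 0.3116] tilt [ 1.4e-03  2.0e-04 -1.0e+00] w 0.997 F [ 0.7 -0.6  0.1] t 2.3 q6 [ 0.25 -0.52  1.96 -0.    1.7  -0.05]
```

```bash
python3 -m crank '[-50,-2,0,0,100, -100,-5,10,0,100, -150,-7,20,0,100, -200,-10,40,0,100, -250,-12,60,0,100, -300,-15,80,0,100, -350,-17,95,0,100, -400,-19,105,0,100, -440,-20,110,0,100, -460,-21,110,0,100]'; python3 - <<'E'
from h import *
p,d,c=grab("wrist"); save(p,"w1.png"); 
print(c["R"].round(3).tolist(),(-c["R"].T@c["t"]).round(3),c["camera_matrix"][0])
P,u,v=cloud(d,c)
for nm,lo,hi in(("keeper low",(.47,-.45,.005),(.56,-.3,.011)),("grip",(.47,-.45,.026),(.56,-.3,.04)),("carriergrip",(.38,-.15,.03),(.47,-.05,.05)),("posts",(.47,-.2,.036),(.6,-.02,.05))):
    m=np.all((P>lo)&(P<hi),1)
    if m.sum()>4: print(nm,m.sum(),rect(P[m]),P[m].mean(0).round(4))
rows((.512,-.373,.1),16.7)
E
```

```text
time: 3.3
tool_pos: [0.4872, -0.2756, 0.1997]
tool_rot: [-0.001, 0.597, 0.802, -0.0]
contact_force: [0.2, 0.4, 0.0]
gripper_width: 1.001
[[0.958, 0.288, -0.001], [0.278, -0.923, 0.265], [0.075, -0.254, -0.964]] [ 0.467 -0.211  0.341] [294.2094154    0.         318.07414864]
keeper low 365 (array([ 513.9, -375.4]), array([ 11.1, 103.9]), 15.2) [ 0.5111 -0.3664  0.0071]
grip 249 (array([ 513.6, -374.7]), array([11.8, 29.9]), 16.6) [ 0.5129 -0.3738  0.0308]
carriergrip 461 (array([ 449. , -113.7]), array([46.3, 10.8]), 14.9) [ 0.454  -0.1115  0.0371]
posts 278 (array([ 503.1, -131.6]), array([21.6, 85.2]), 58.4) [ 0.5063 -0.1313  0.0399]
rows [-97.6  -3.8 119. ] turn -0.1 cur 16.6 [ 0.4878 -0.2781  0.2001] tilt [-9.0e-04 -1.9e-03 -1.0e+00] w 0.994 F [-2.6 -0.9  0.5] t 3.35 q6 [-0.65 -0.08  1.79 -0.    1.42 -0.94]
```

View pics/w1.png

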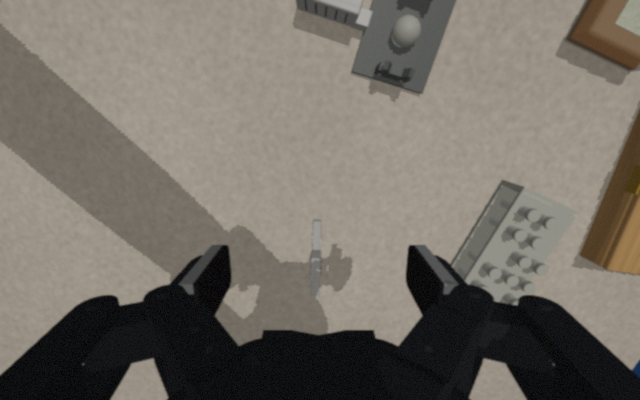

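The wrist view shows the long bar upright at (316,258) between the open fingers, with the carrier above at (405,40). The bar measures 104 mm, so it is the right one.

```bash
python3 -m crank '[-40,-1,30,0,75, -80,-2,70,0,75, -100,-3,110,0,75, -100,-3,135,0,75, -100,-3,140,0,75, -100,-3,140,0,75, -100,-3,140,0,75, -100,-3,140,0,75, -100,-3,140,0,75, -100,-3,140,0,75]'; python3 -c "
from h import *
rows((.5135,-.375,.024),16.3)"
```

```text
time: 4.35
tool_pos: [0.5144, -0.3695, 0.0627]
tool_rot: [0.001, 0.596, 0.803, -0.0]
contact_force: [-0.1, -0.5, 0.1]
gripper_width: 0.749
rows [-4.9 -2.5 57.4] turn 0.6 cur 16.9 [ 0.5144 -0.3695  0.0627] tilt [ 0.0016 -0.0015 -1.    ] w 0.749 F [-0.1 -0.5  0.1] t 4.35 q6 [-0.74  0.23  1.72 -0.    1.2  -1.04]
```

```bash
python3 -m crank '[-3,-1,20,0,75, -5,-2,40,0,75, -5,-2,52,0,75, -5,-2,57,0,75, -5,-2,57,0,75, -5,-2,57,0,0, -5,-2,57,0,0, -5,-2,57,0,0, -5,-2,57,0,0, -5,-2,57,0,0]'; python3 -c "
from h import *
rows((.5135,-.375,.024),16.3)"
```

```text
time: 5.35
tool_pos: [0.5139, -0.3751, 0.0053]
tool_rot: [0.001, 0.596, 0.803, -0.0]
contact_force: [-0.7, 1.0, 2.3]
gripper_width: 0.131
rows [ 0.2 -0.4 -0. ] turn 0.6 cur 16.9 [ 0.5139 -0.3751  0.0053] tilt [ 0.0012 -0.0011 -1.    ] w 0.131 F [-0.7  1.   2.3] t 5.35 q6 [-0.75  0.31  1.73  0.    1.1  -1.04]
```

```bash
python3 -m crank '[0,0,-20,0,0, 0,0,-50,0,0, 0,0,-90,0,0, 30,8,-130,0,0, 65,18,-150,0,0, 100,26,-150,0,0, 135,32,-150,0,0, 155,34,-150,0,0, 160,34,-150,0,0, 160,34,-150,0,0]'; python3 - <<'E'
from h import *
p,d,c=grab("wrist"); save(p,"w2.png")
P,u,v=cloud(d,c)
for nm,lo,hi in(("keeper",(.42,-.30,.10),(.60,-.12,.25)),("carriergrip",(.38,-.15,.034),(.463,-.05,.05)),("posts",(.47,-.2,.036),(.6,-.02,.05)),("postR",(.47,-.2,.036),(.6,-.11,.05)),("postL",(.47,-.1,.036),(.6,-.02,.05)),("plate",(.46,-.2,.004),(.6,-.02,.010))):
    m=np.all((P>lo)&(P<hi),1)
    if m.sum()>4: print(nm,m.sum(),rect(P[m]),P[m].mean(0).round(4),P[m].max(0).round(4))
for r in regions_of("wrist","ball")[:2]:
    Q,_,_=cloud(d,c,r["region"]); print("ball",r["confidence"],r["extent"],np.median(Q,0),Q.max(0))
rows((.522,-.106,.12),0)
E
```

```text
time: 6.35
tool_pos: [0.4993, -0.2115, 0.1541]
tool_rot: [0.0, 0.595, 0.803, -0.0]
contact_force: [0.1, -0.0, -1.4]
gripper_width: 0.127
keeper 53273 (array([ 495.9, -201. ]), array([91.9, 91.2]), 61.3) [ 0.4958 -0.2019  0.2234] [ 0.557  -0.1608  0.25  ]
carriergrip 1179 (array([ 438.5, -107. ]), array([49. , 14.5]), 0.2) [ 0.4389 -0.1073  0.0386] [ 0.463  -0.0997  0.0409]
posts 578 (array([ 505.8, -106. ]), array([71.5, 88.2]), 0.3) [ 0.5136 -0.1007  0.0404] [ 0.5418 -0.0618  0.0446]
postR 215 (array([ 503.6, -134.5]), array([19.1, 81.2]), 63.5) [ 0.5175 -0.1397  0.0406] [ 0.5418 -0.1101  0.0446]
postL 260 (array([505. , -75.7]), array([77. , 18.5]), 24.2) [ 0.5264 -0.0667  0.0409] [ 0.5413 -0.0618  0.0442]
plate 7673 (array([ 513.4, -106. ]), array([106.9,  96.5]), 0.6) [ 0.5254 -0.1047  0.006 ] [ 0.567  -0.0572  0.0099]
ball 0.92 [381.9, 90.4, 29.2, 33.0] [ 0.52443792 -0.10731906  0.02613844] [ 0.53858877 -0.09306777  0.03108368]
rows [95.6 52.4 52.9] turn 16.8 cur 16.8 [ 0.4995 -0.2126  0.1543] tilt [ 1.e-04 -6.e-04 -1.e+00] w 0.127 F [-0.  -0.4  0. ] t 6.45 q6 [-0.54 -0.08  1.88 -0.    1.35 -0.83]
```

View pics/w2.png

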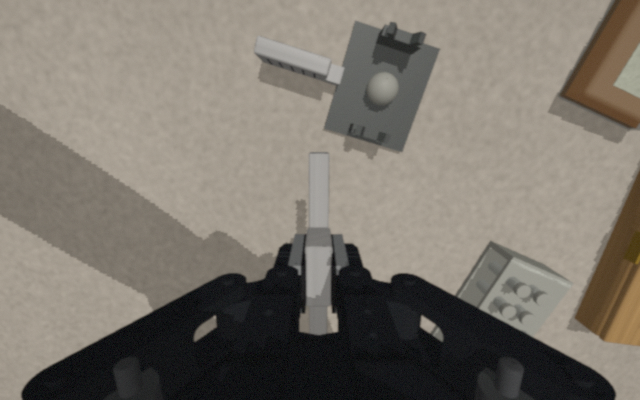

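```bash
python3 - <<'E'
from h import *
from scipy.optimize import least_squares
p,d,c=grab("wrist"); P,u,v=cloud(d,c)
pc=lambda a:np.percentile(a,[0,2,5,50,95,98,100]).round(4)
for nm,lo,hi in(("postR",(.495,-.2,.036),(.6,-.125,.05)),("postL",(.495,-.09,.036),(.6,-.02,.05))):
    m=np.all((P>lo)&(P<hi),1); Q=P[m]; print(nm,len(Q),pc(Q[:,0]),pc(Q[:,1]),rect(Q))
m=np.all((P>(.49,-.2,.004)),1)&np.all(P<(.6,-.02,.010),1); print("plate",pc(P[m][:,0]),pc(P[m][:,1]))
m=np.all((P>(.36,-.15,.034)),1)&np.all(P<(.49,-.05,.05),1); print("grip",pc(P[m][:,0]),pc(P[m][:,1]))
m=np.linalg.norm(P[:,:2]-[.5245,-.1065],axis=1)<.013; Q=P[m&(P[:,2]>.015)]
r=least_squares(lambda x:np.linalg.norm(Q-x,axis=1)-.014,[.5245,-.1065,.017],loss="soft_l1",f_scale=.001); print("ball",r.x,len(Q))
# keeper end bar points in hand: near y>-.205
m=np.all((P>(.42,-.19,.125)),1)&np.all(P<(.56,-.15,.16),1); Q=P[m]; print("bar end",len(Q),rect(Q),pc(Q[:,2]))
E
```

```text
postR 174 [0.5118 0.5121 0.5125 0.535  0.5411 0.5415 0.5421] [-0.1502 -0.1499 -0.1496 -0.1461 -0.1425 -0.1422 -0.1421] (array([ 527., -146.]), array([30.2,  7.9]), 0.7)
postL 263 [0.5108 0.5112 0.5118 0.5341 0.5401 0.5405 0.541 ] [-0.0707 -0.0703 -0.0702 -0.0667 -0.0625 -0.0621 -0.0619] (array([525.9, -66.3]), array([ 8.8, 30.2]), 89.9)
plate [0.49   0.4912 0.493  0.5266 0.5633 0.5652 0.5672] [-0.1544 -0.1524 -0.1489 -0.1038 -0.0651 -0.061  -0.0576]
grip [0.4143 0.4162 0.418  0.4451 0.4731 0.475  0.4764] [-0.1146 -0.1139 -0.1136 -0.1073 -0.1009 -0.1004 -0.0997]
ball [ 0.52642981 -0.10604442  0.01581925] 755
bar end 1193 (array([ 488.6, -177.1]), array([ 9.9, 29.3]), 16.4) [0.1485 0.1543 0.1547 0.1559 0.157  0.1573 0.1581]
```

```bash
python3 -m crank '[30,18,0,5,0, 60,36,0,10,0, 85,50,10,16,0, 94,56,40,16,0, 94,57,60,16.3,0, 94,57,68,16.3,0, 94,57,68,16.3,0, 94,57,68,16.3,0, 94,57,68,16.3,0, 94,57,68,16.3,0]'; python3 - <<'E'
from h import *
rows((.5265,-.106,.0575),0.5)
p,d,c=grab("wrist"); P,u,v=cloud(d,c); save(p,"w3.png")
m=np.all((P>(.42,-.07,.06)),1)&np.all(P<(.62,-.04,.11),1); Q=P[m]; print("bar end",len(Q),rect(Q),np.percentile(Q[:,2],[2,50,98]))
for nm,lo,hi in(("postR",(.495,-.2,.036),(.6,-.125,.05)),("postL",(.495,-.09,.036),(.6,-.02,.05))):
    m=np.all((P>lo)&(P<hi),1); Q=P[m]; 
    if len(Q)>5: print(nm,len(Q),rect(Q))
E
```

```text
time: 7.5
tool_pos: [0.5275, -0.1057, 0.0877]
tool_rot: [0.001, 0.704, 0.711, 0.001]
contact_force: [-0.7, -0.0, -1.2]
gripper_width: 0.128
rows [-0.2 -1.1 48.9] turn 0.1 cur 0.6 [ 0.5275 -0.1057  0.0877] tilt [ 2.3e-03 -8.0e-04 -1.0e+00] w 0.128 F [-0.7 -0.  -1.2] t 7.5 q6 [-0.34 -0.02  1.94 -0.    1.22 -0.35]
bar end 713 (array([526.8, -62. ]), array([ 9.8, 16. ]), 0.3) [0.08504398 0.08931254 0.0906677 ]
postL 309 (array([525.8, -66. ]), array([29.7,  8. ]), 0.6)
```

View pics/w3.png

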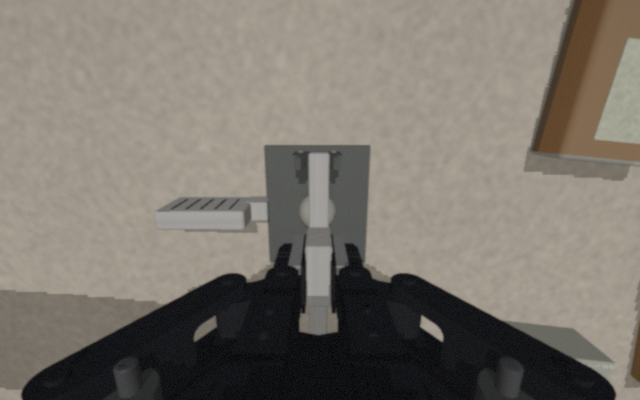

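The bar at (318,190) lies over the posts and ball and is centred within 1 mm. Lowering it now.

```bash
python3 -m crank '[0,-1,12,0,0, 0,-1,26,0,0, 0,-1,36,0,0, 0,-1,42,0,0, 0,-1,45,0,0, 0,-1,47,0,0, 0,-1,48,0,0, 0,-1,48.5,0,0, 0,-1,48.5,0,0, 0,-1,48.5,0,0]'; python3 -c "
from h import *
rows((.5265,-.106,.0575),0.5)"
```

```text
time: 8.55
tool_pos: [0.5261, -0.1053, 0.0387]
tool_rot: [0.0, 0.703, 0.711, 0.0]
contact_force: [-1.8, 1.2, 5.7]
gripper_width: 0.127
rows [-0.7  0.4 -0.1] turn 0.1 cur 0.6 [ 0.5261 -0.1053  0.0387] tilt [ 1.e-03 -4.e-04 -1.e+00] w 0.127 F [-1.8  1.2  5.7] t 8.55 q6 [-0.34  0.05  1.96 -0.    1.13 -0.35]
```

```bash
python3 -m crank '[0,0,0,0,18, 0,0,0,0,25, 0,0,0,0,40, 0,0,0,0,40, 0,0,-15,0,40, 0,0,-40,0,40, 0,0,-70,0,45, 0,0,-90,0,45, -70,0,-100,0,45, -100,0,-100,0,45]'; python3 - <<'E'
from h import *
rows((.4465,-.106,.024),90.5)
p,d,c=grab("wrist"); P,u,v=cloud(d,c); save(p,"w4.png")
for nm,lo,hi in (("thumb",(.49,-.14,.055),(.57,-.07,.085)),("bar",(.49,-.17,.0365),(.57,-.05,.046)),("endL",(.515,-.062,.034),(.54,-.045,.05)),("endR",(.515,-.17,.034),(.54,-.150,.05)),("grip",(.38,-.15,.034),(.463,-.05,.05))):
    m=np.all((P>lo)&(P<hi),1); Q=P[m]; 
    if len(Q)>5: print(nm,len(Q),rect(Q),np.percentile(Q[:,2],[5,50,95]).round(4))
E
```

```text
time: 9.55
tool_pos: [0.5281, -0.2052, 0.1412]
tool_rot: [0.002, 0.702, 0.712, 0.001]
contact_force: [1.6, 0.3, -0.5]
gripper_width: 0.453
rows [100.7 -80.8 135.3] turn -89.7 cur 0.8 [ 0.5281 -0.2052  0.1412] tilt [ 0.0045 -0.0024 -1.    ] w 0.453 F [ 1.6  0.3 -0.5] t 9.55 q6 [-0.5  -0.02  1.84  0.    1.32 -0.52]
thumb 824 (array([ 525.6, -105.9]), array([12.7, 30.1]), 0.9) [0.0628 0.0643 0.0655]
bar 1702 (array([ 526.4, -106.7]), array([ 29.7, 101.8]), 0.2) [0.0387 0.0406 0.0428]
endL 135 (array([529.4, -58.9]), array([18.8,  6.2]), 0.2) [0.0393 0.0403 0.0414]
endR 121 (array([ 530.2, -153.8]), array([16.1,  7.3]), 1.3) [0.0394 0.0403 0.0414]
grip 1207 (array([ 438.9, -107.3]), array([14.1, 48.2]), 89.6) [0.0372 0.0387 0.0401]
```

View pics/w4.png

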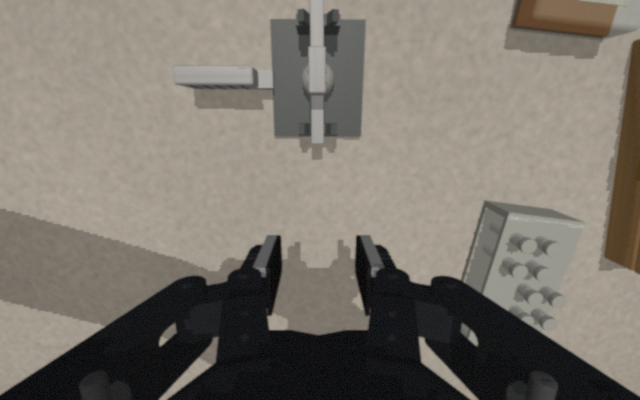

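The bar is seated with both ends level, at (317,25) and (317,130), and the ball is under it at (318,80). Next I turn the gripper +90° and go above the carrier's grip.

```bash
python3 -m crank '[20,-15,0,8.5,45, 40,-30,0,17,45, 60,-45,0,25.5,55, 80,-60,0,34,60, 95,-72,0,42.5,60, 99,-76,0,51,60, 99,-76,10,59.5,60, 99,-76,20,68,60, 99,-76,20,76.5,60, 99,-76,20,84,60]'; python3 -c "
from h import *
rows((.452,-.1067,.026),90.5)"
```

```text
time: 10.6
tool_pos: [0.4496, -0.1061, 0.1183]
tool_rot: [0.0, 0.999, 0.055, 0.0]
contact_force: [-0.0, 0.7, 0.1]
gripper_width: 0.6
rows [  2.3   0.9 111. ] turn 5.8 cur -83.7 [ 0.4496 -0.1061  0.1183] tilt [ 2.e-04 -0.e+00 -1.e+00] w 0.6 F [-0.   0.7  0.1] t 10.6 q6 [-0.39 -0.25  2.09  0.    1.3   1.07]
```

```bash
python3 -m crank '[2,1,0,5.8,60, 2,1,20,5.8,60, 2,1,50,5.8,60, 2,1,80,5.8,60, 2,1,100,5.8,60, 2,1,108,5.8,60, 2,1,111,5.8,60, 2,1,111,5.8,60, 2,1,111,5.8,60, 2,1,111,5.8,60]'; python3 - <<'E'
from h import *
rows((.452,-.1067,.026),90.5)
p,d,c=grab("wrist"); save(p,"w5.png")
E
```

```text
time: 11.6
tool_pos: [0.4528, -0.1075, 0.0081]
tool_rot: [0.0, 1.0, 0.007, 0.001]
contact_force: [-0.4, -1.4, 0.0]
gripper_width: 0.597
rows [-0.8 -0.8  0.8] turn 0.3 cur -89.2 [ 0.4528 -0.1075  0.0081] tilt [ 0.0023 -0.001  -1.    ] w 0.597 F [-0.4 -1.4  0. ] t 11.6 q6 [-0.39 -0.07  2.14 -0.    1.07  1.16]
```

View pics/w5.png

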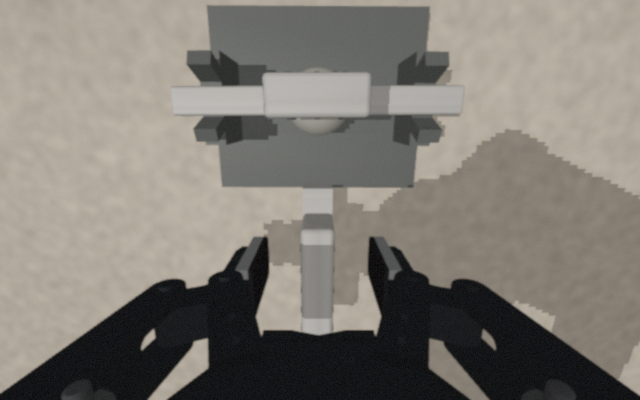

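The grip at (317,270) is centred between the fingers, and the bar at (318,98) is seated over the ball. Closing and lifting a little.

```bash
python3 -m crank '[0,0,0,0.5,40, 0,0,0,0.5,28, 0,0,0,0.5,22, 0,0,0,0.5,0, 0,0,0,0.5,0, 0,0,0,0.5,0, 0,0,-3,0.5,0, 0,0,-9,0.5,0, 0,0,-17,0.5,0, 0,0,-20,0.5,0]'; python3 - <<'E'
from h import *
rows((.452,-.1067,.046),90.5)
p,d,c=grab("wrist"); P,u,v=cloud(d,c); save(p,"w6.png")
m=np.all((P>(.49,-.16,.018)),1)&np.all(P<(.59,-.05,.033),1); Q=P[m]
A=np.c_[Q[:,:2]-Q[:,:2].mean(0),np.ones(len(Q))]; s=np.linalg.lstsq(A,Q[:,2],rcond=None)[0]
k=abs(Q[:,2]-A@s)<.002; s=np.linalg.lstsq(A[k],Q[k,2],rcond=None)[0]; print("plate slope deg",np.degrees(s[:2]),s[2],k.sum())
E
```

```text
time: 12.65
tool_pos: [0.4523, -0.1073, 0.0278]
tool_rot: [0.0, 1.0, 0.002, 0.001]
contact_force: [0.1, 0.7, -1.6]
gripper_width: 0.155
rows [-0.3 -0.6  0.5] turn -0.2 cur -89.7 [ 0.4523 -0.1073  0.0278] tilt [ 1.3e-03 -6.0e-04 -1.0e+00] w 0.155 F [ 0.1  0.7 -1.6] t 12.65 q6 [-0.39 -0.11  2.14 -0.    1.11  1.17]
plate slope deg [ 0.00943169 -0.10632593] 0.02678924622045936 25026
```

The carrier is lifted and level, with the pinch holding. Now I raise it and begin the turn towards the ioniser.

```bash
python3 -m crank '[0,0,-4,0,0, 0,0,-11,-1,0, 0,0,-20,-3,0, 0,-2,-32,-7,0, 0,-6,-45,-12,0, 0,-12,-58,-18,0, 0,-18,-70,-24,0, 0,-24,-80,-29,0, 0,-28,-86,-32,0, 0,-30,-88,-33,0]' && python3 -m crank '[0,0,0,-1,0, 0,0,0,-4,0, 0,0,0,-8,0, 0,0,0,-14,0, 0,0,0,-21,0, 0,0,0,-29,0, 0,0,0,-36,0, 0,0,0,-41,0, 0,0,0,-44,0, 0,0,0,-45,0]'; python3 -c "
from h import *
rows((.572,.125,.1397),15.8)"
```

```text
time: 13.7
tool_pos: [0.4521, -0.0769, 0.116]
tool_rot: [0.001, 0.958, 0.287, 0.001]
contact_force: [1.0, -0.6, -1.8]
gripper_width: 0.15
time: 14.7
tool_pos: [0.4513, -0.0772, 0.1142]
tool_rot: [-0.0, 0.775, 0.631, -0.0]
contact_force: [-0.1, -0.9, -2.3]
gripper_width: 0.159
rows [222.4  77.3  -6.9] turn -27.5 cur -11.7 [ 0.4513 -0.0772  0.1142] tilt [-9.e-04  1.e-04 -1.e+00] w 0.159 F [-0.1 -0.9 -2.3] t 14.7 q6 [-0.33 -0.26  2.1  -0.    1.3  -0.13]
```

```bash
python3 -m crank '[2,1,-1,0,0, 7,2,-2,-1,0, 16,5,-4,-3,0, 29,10,-6,-6,0, 45,16,-7,-10,0, 62,22,-7,-14,0, 79,28,-7,-18,0, 95,33,-7,-22,0, 107,37,-7,-25,0, 112,39,-7,-27.5,0]'; python3 -c "
from h import *
rows((.572,.125,.1397),15.8)"
```

```text
time: 15.7
tool_pos: [0.5134, 0.0265, 0.1219]
tool_rot: [0.0, 0.601, 0.799, 0.0]
contact_force: [0.3, -0.4, -3.0]
gripper_width: 0.155
rows [78.4 83.6  1. ] turn 0.3 cur 16.1 [0.5134 0.0265 0.1219] tilt [ 4.e-04  3.e-04 -1.e+00] w 0.155 F [ 0.3 -0.4 -3. ] t 15.7 q6 [-0.09 -0.12  1.97  0.    1.29 -0.37]
```

```bash
python3 -m crank '[2,2,0,0,0, 6,6,0,0,0, 14,15,0,0,0, 25,26,0,0,0, 37,39,0,0,0, 50,53,0,0,0, 61,65,0,0,0, 70,75,0,0,0, 76,81,0,0,0, 78,83,0,0,0]'; python3 - <<'E'
from h import *
rows((.572,.125,.1397),15.8)
for n in("wrist","top"):
    p,d,c=grab(n); save(p,n+"7.png"); P,u,v=cloud(d,c)
    m=np.all((P>(.38,.33,.05)),1)&np.all(P<(.62,.46,.205),1); Q=P[m]
    print(n,len(Q), Q.min(0) if len(Q) else 0,Q.max(0) if len(Q) else 0)
    np.save("c_"+n,Q)
E
```

```text
time: 16.7
tool_pos: [0.5716, 0.1232, 0.1216]
tool_rot: [-0.0, 0.603, 0.798, -0.0]
contact_force: [-0.9, 0.6, -1.7]
gripper_width: 0.155
rows [1.6 0.9 0.6] turn 0.0 cur 15.8 [0.5716 0.1232 0.1216] tilt [-3.e-04 -1.e-04 -1.e+00] w 0.155 F [-0.9  0.6 -1.7] t 16.7 q6 [ 0.09  0.05  1.8  -0.    1.29 -0.19]
wrist 0 0 0
top 1287 [0.39286225 0.37350708 0.05083227] [0.58324485 0.45603    0.20499264]
```

View pics/wrist7.png

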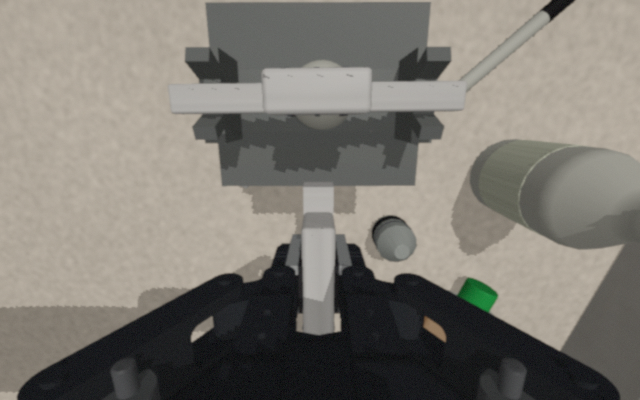

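The wrist view shows the carrier level, with the bar seated at (318,90) over the ball at (321,92), but the ioniser is out of view. I'll fit the outlet from the top and scene clouds.

```bash
python3 - <<'E'
from h import *
p,d,c=grab("scene"); Ps,_,_=cloud(d,c); p,d,c=grab("top"); Pt,us,vs=cloud(d,c)
box=lambda P:P[np.all((P>(.3,.3,.02)),1)&np.all(P<(.75,.7,.25),1)]
Q=np.load("c_top.npy")
# front plane robust
F=Q[(Q[:,2]>.06)&(Q[:,2]<.19)&(abs(Q[:,1]-.2837*Q[:,0]-.2483)<.006)]
s=np.polyfit(F[:,0],F[:,1],1); r=F[:,1]-np.polyval(s,F[:,0]); print("front",s,r.std(),len(F))
psi=np.arctan(s[0]); ex=np.array([-np.sin(psi),np.cos(psi)]); ey=np.array([-np.cos(psi),-np.sin(psi)])
o=np.array([.497,.389]); print("yaw",np.degrees(psi)+90,"front x at o",((np.c_[F[:,0],F[:,1]]-o)@ex).mean())
for nm,P in(("top",Pt),("scene",Ps)):
    B=box(P); l=np.c_[(B[:,:2]-o)@ex,(B[:,:2]-o)@ey]
    for a,b in((.02,.06),(.06,.1),(.1,.14),(.14,.18),(.18,.205),(.205,.225)):
        m=(B[:,2]>a)&(B[:,2]<b)&(abs(l[:,1])<.13)&(l[:,0]>-.06)&(l[:,0]<.15)
        if m.sum()>5: print(nm,a,m.sum(),"x'",np.percentile(l[m,0],[0,2,50,98,100]).round(4),"y'",np.percentile(l[m,1],[0,1,50,99,100]).round(4))
    m=(B[:,2]>.205)&(abs(l[:,0]-.04)<.1); print(rect(B[m]))
rows((.572,.125,.1397),15.8)
cv2.imwrite("pics/top8.png",cv2.resize(cv2.cvtColor(p,cv2.COLOR_RGB2BGR)[170:280,130:290],None,fx=5,fy=5,interpolation=cv2.INTER_CUBIC))
E
```

```text
front [0.287135   0.24695967] 0.0014225174448910154 608
yaw 106.02062516054482 front x at o 0.000639905517173652
top 0.02 29 x' [0.0089 0.009  0.015  0.0522 0.0531] y' [-0.0726 -0.0715  0.0735  0.0823  0.0823]
top 0.06 180 x' [-0.0014 -0.0005  0.0019  0.0385  0.0495] y' [-0.0809 -0.0795  0.016   0.0822  0.0823]
top 0.1 321 x' [-0.0021 -0.0014  0.0008  0.0548  0.0673] y' [-0.1002 -0.0994  0.0201  0.0937  0.0943]
top 0.14 426 x' [-0.0023 -0.0012  0.0018  0.0535  0.0708] y' [-0.1006 -0.0785  0.0182  0.0893  0.0934]
top 0.18 348 x' [-0.0004  0.0006  0.0094  0.0589  0.0785] y' [-0.0843 -0.0814  0.0037  0.076   0.0763]
top 0.205 1722 x' [0.0046 0.0103 0.0431 0.0792 0.0814] y' [-0.0827 -0.0794 -0.0017  0.073   0.0754]
(array([488.6, 431.4]), array([158.1,  76.5]), 16.2)
scene 0.02 222 x' [-0.0538  0.0103  0.0479  0.1268  0.1335] y' [-0.0947 -0.0941 -0.0895  0.0836  0.1149]
scene 0.06 457 x' [-0.0014 -0.0003  0.0396  0.081   0.0833] y' [-0.0956 -0.0935 -0.0853  0.0102  0.0375]
scene 0.1 524 x' [-0.0017 -0.0012  0.0333  0.0811  0.0841] y' [-0.1074 -0.1054 -0.084   0.0296  0.0486]
scene 0.14 690 x' [-0.0017 -0.001   0.0347  0.0802  0.084 ] y' [-0.1054 -0.1034 -0.0837  0.047   0.0617]
scene 0.18 454 x' [-0.0007  0.0004  0.029   0.0805  0.0838] y' [-0.0891 -0.0888 -0.083   0.0483  0.0581]
scene 0.205 1498 x' [0.0045 0.0096 0.0448 0.0817 0.0835] y' [-0.0907 -0.0855 -0.0219  0.0657  0.0715]
(array([493.9, 434.5]), array([162.1,  78.9]), 16.6)
rows [2.7 1.8 0.7] turn -0.0 cur 15.8 [0.571  0.1219 0.1217] tilt [-4.e-04 -3.e-04 -1.e+00] w 0.154 F [ 0.7  0.1 -3. ] t 16.9 q6 [ 0.08  0.05  1.81 -0.    1.29 -0.19]
```

View pics/top8.png

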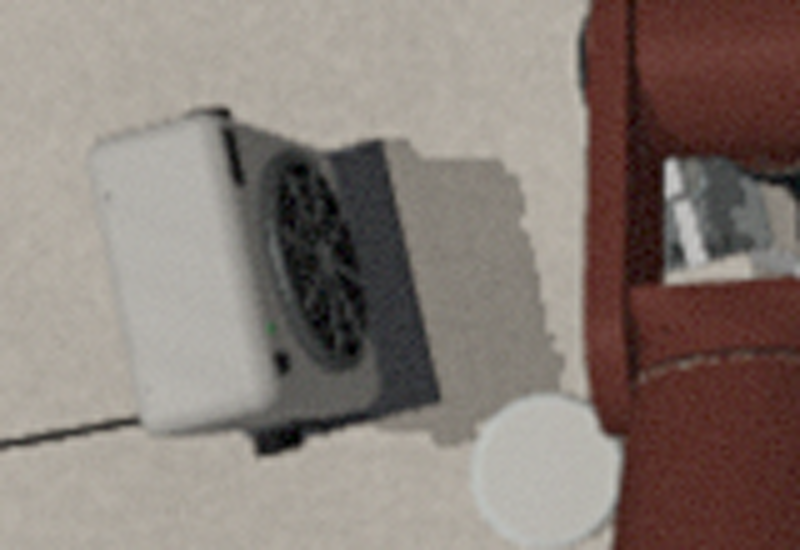

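The crop shows the round grille, its rim centred near crop (318,262), which is full-image (193.6,222.4). I'll cast that ray onto the front plane.

```bash
python3 - <<'E'
from h import *
c={k:np.array(v) for k,v in vision.get_calibration("top").items()}
o=np.array([.497,.389]); psi=np.radians(16.02); ex=np.array([-np.sin(psi),np.cos(psi)]); ey=np.array([-np.cos(psi),-np.sin(psi)])
C=-c["R"].T@c["t"]; K=c["camera_matrix"]
for U in((318,262),(318,150),(318,370),(268,250),(370,300)):
    u,v=130+U[0]/5,170+U[1]/5
    r=c["R"].T@np.array([(u-K[0,2])/K[0,0],(v-K[1,2])/K[1,1],1])
    k=(.0006-(C[:2]-o)@ex)/(r[:2]@ex); X=C+k*r; print(U,X.round(4),"y'",((X[:2]-o)@ey).round(4))
p,d,c=grab("top"); P,u,v=cloud(d,c); Q=P[np.all((P>(.44,.14,.1)),1)&np.all(P<(.66,.26,.16),1)]
print("carrier seen by top:",len(Q), [rect(Q) if len(Q)>5 else 0])
E
```

```text
(318, 262) [0.4987 0.3901 0.1332] y' -0.0019
(318, 150) [0.5657 0.4093 0.0925] y' -0.0716
(318, 370) [0.4397 0.3732 0.169 ] y' 0.0594
(268, 250) [0.5006 0.3907 0.2027] y' -0.0039
(370, 300) [0.4808 0.385  0.0597] y' 0.0167
carrier seen by top: 356 [(array([530.8, 172.4]), array([61.4, 59.1]), 3.3)]
```

```bash
python3 -m crank '[2,0,0,0,0, 7,1,0,0,0, 16,1,0,0,0, 29,2,0,0,0, 45,3,0,0,0, 61,4,0.5,-0.2,0, 76,5,0.5,-0.2,0, 89,6,0.5,-0.2,0, 98,7,0.5,-0.2,0, 101,7,0.5,-0.2,0]'; python3 - <<'E'
from h import *
rows((.5497,.2235,.1397),16.0)
E
```

```text
time: 17.95
tool_pos: [0.5502, 0.2226, 0.1213]
tool_rot: [0.0, 0.601, 0.799, 0.0]
contact_force: [0.2, 0.7, -2.2]
gripper_width: 0.156
rows [ 1.  -0.3  0.3] turn 0.1 cur 16.1 [0.5502 0.2226 0.1213] tilt [ 0. -0. -1.] w 0.156 F [ 0.2  0.7 -2.2] t 17.95 q6 [ 0.26  0.07  1.78 -0.    1.29 -0.02]
```

Now in place. Settle with one static call, then verify with the wrist and scene cameras.

```bash
python3 -m crank '[1,0,0,0,0, 1,0,0,0,0, 1,0,0,0,0, 1,0,0,0,0, 1,0,0,0,0, 1,0,0,0,0, 1,0,0,0,0, 1,0,0,0,0, 1,0,0,0,0, 1,0,0,0,0]'; python3 - <<'E'
from h import *
from scipy.optimize import least_squares
rows((.5497,.2235,.1397),16.0)
o=np.array([.5007,.3907]); psi=np.radians(16.02); ex=np.array([-np.sin(psi),np.cos(psi)]); ey=np.array([-np.cos(psi),-np.sin(psi)])
p,d,c=grab("wrist"); save(p,"w9.png"); P,u,v=cloud(d,c); s=status.state()["tool_pos"]
L=np.c_[(P[:,:2]-o)@ex+.1,(P[:,:2]-o)@ey,P[:,2]]   # relative to target ball xy
m=(abs(L[:,0])<.042)&(abs(L[:,1])<.05)&(abs(L[:,2]-.1195)<.004); A=np.c_[L[m,:2],np.ones(m.sum())]
f=np.linalg.lstsq(A,L[m,2],rcond=None)[0]; k=abs(L[m,2]-A@f)<.0015; f=np.linalg.lstsq(A[k],L[m,2][k],rcond=None)[0]
print("plate slope deg",np.degrees(f[:2]),"top z",f[2],k.sum())
B=L[(np.hypot(L[:,0],L[:,1])<.016)&(L[:,2]>.1245)&(L[:,2]<.1435)]
if len(B)>30:
    r=least_squares(lambda x:np.linalg.norm(B-x,axis=1)-.014,[0,0,.13],loss="soft_l1",f_scale=.0007); print("ball rel target (ex,ey,z)",r.x.round(4),len(B))
T=L[(abs(L[:,0])<.02)&(abs(L[:,1])<.03)&(L[:,2]>.168)]; print("thumb",T.mean(0),rect(T))
for r in regions_of("wrist","ball")[:1]: print(r["confidence"],r["extent"])
p,d,c=grab("scene"); q=cv2.cvtColor(p,cv2.COLOR_RGB2BGR)[120:320,340:600]; w=cv2.cvtColor(cv2.imread("pics/w9.png"),cv2.COLOR_BGR2RGB)[...,::-1]
q=cv2.resize(q,None,fx=2,fy=2); w=cv2.resize(w,None,fx=.43,fy=.43)
o_=np.zeros((400,520+w.shape[1],3),np.uint8); o_[:,:520]=q; o_[:w.shape[0],520:]=w; cv2.imwrite("pics/fin.png",o_)
E
```

```text
time: 18.95
tool_pos: [0.5502, 0.2224, 0.1212]
tool_rot: [-0.0, 0.602, 0.799, -0.0]
contact_force: [0.3, 0.2, -3.3]
gripper_width: 0.154
rows [ 1.2 -0.1  0.2] turn -0.0 cur 16.0 [0.5502 0.2224 0.1212] tilt [-1.e-04 -1.e-04 -1.e+00] w 0.154 F [ 0.3  0.2 -3.3] t 18.95 q6 [ 0.26  0.07  1.78 -0.    1.29 -0.02]
plate slope deg [-0.13860344 -0.038312  ] top z 0.12009476457027998 25749
ball rel target (ex,ey,z) [ 0.0017 -0.0008  0.1299] 738
thumb [-6.32337993e-04 -1.44154730e-04  1.78402745e-01] (array([-0.5, -0.1]), array([13. , 30.3]), 0.9)
0.83 [321.0, 96.3, 48.7, 66.5]
```

View pics/fin.png

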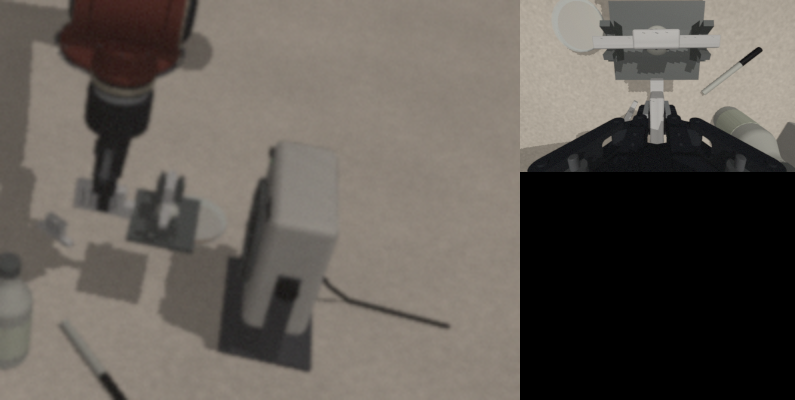

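The final view shows the carrier held level at (165,220), facing the grille and well clear of the ioniser. The bar is aboard and the ball is within 2 mm of the target. Handing in.

```bash
python3 -c "
from plant import order
print(order.job_done())"
```

```text
the job is handed in; nothing more can be done
None
```

I laid the long keeper bar across the two saddles over the ball and released it. Then I picked the carrier up by its grip and carried it to the ioniser. I handed the job in at about 19 s of robot time with the gripper still holding the carrier, and the hand-in reports no verdict.

**Last checks:**
- **Level:** the carrier plate is within 0.15° of level.
- **Ball position:** the ball's centre is within about 2 mm of the spot 100 mm in front of the grille, at 0.130 m height.
- **Bar:** it is still seated over the ball.
- **Forces and contact:** the readings I took showed a few newtons at most. The last picture shows the carrier well clear of the ioniser.

**Disagreement:** the top and scene cameras differed by about 6 mm on where the middle of the grille lies sideways. I used a value between them, so the sideways centring is good to about 3–4 mm. The 2 mm figure for the ball is relative to that estimate.

**Not checked:** I did not measure the other bench objects again at the end. No move was planned near them.

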